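# Set the lens edger's selector for a round lens

### The arm

A 6-joint arm with a two-finger parallel gripper is mounted at the origin on the work surface. World frame = base frame: x ahead of the robot, y to its left, z up, the work surface at z = 0. Lengths are in m, angles in rad, forces in N, time in s.
With the tool pointing down it reaches from about 0.35 to 0.85 m from the base axis. Payload 8.1 kg.
Tool frame: the origin (TCP) lies midway between the tips of the shut fingers; the grasp point (between the pads) lies 19 mm behind it (bot.hold_point_z is the distance from the TCP to the grasp point, in m); z points along the fingers, y is the direction in which the jaws open and shut (so a half turn about z gives the same grasp; the last joint's range is limited). The gripper opens to 93 mm and grips with 3 to 60 N. Pads are 15 mm wide; open, the fingers measure 128 mm over their backs; the gripper's body (75 mm by 188 mm) begins 65 mm behind the grasp point.
Start: joints at [1.018, 0.13, 1.488, -0, 1.523, -0.085], TCP at [0.271, 0.536, 0.219] pointing down, gripper open.
Joint ranges: [-2.96, 2.96], [-0.89, 2.26], [0.02, 2.5], [-1.34, 4.48], [0, 2.73], [-2.66, 2.66]. Speed limits (rad/s): [2.39, 2.39, 2.79, 3.14, 3.14, 3.14].

### API

Orientations are given as a unit quaternion [w, x, y, z].
In Python, from bench import bot gives the robot as it stands.
- The arm moves only by the tool drive_tool, never from a script. Its argument "rows" is a list of rows, each an object of numbers: "fingers": the finger opening in cm, from 0 to 9.3; "dx", "dy", "dz": the shift along the tool's x, y, z in cm; "wx", "wy", "wz": the turn, a rotation vector about the tool's x, y, z in degrees. A call has 1 to 8 rows; each row is the pose to reach, as a shift and turn from the pose measured when the call began, along the tool's axes at that moment; what a row does not reach only later rows make up. A row lasts 1/12 s, in which the tool goes at most 41.7 mm and 7.16 degrees, less where a joint would pass 70% of its speed; a pose out of reach is approached as far as the arm can. A call with a gripper value outside its range is refused whole. The fingers move at their own pace and stop on an object; "newtons" is the grip in N (left out, the last holds). Time passes only in rows, so rows that repeat a pose let the fingers close. It gives the time, the measured TCP pose, the force and the opening at its end, in the units of the state.
- bot.read_state(): the state, without advancing time (a new reading comes with each control period).
- bot.get_image(name): name is "scene" or "top"; returns the picture (384x512x3 uint8, red, green, blue); there is no depth.
- bot.camera_params(name): a dict with "intrinsics" (3x3 intrinsics, pixels), "D" ([k1, k2, p1, p2, k3] as OpenCV has them; the pictures are not rectified), "rvec" (rotation vector, rad) and "tvec" (3), from world to camera coordinates, as OpenCV has them. Camera axes: x right, y down, z forward; pixel columns grow to the right and rows downward; lengths in m; the calibration is good to about 2 mm. A picture is of the moment at which its call begins. camera_params takes no time and is no camera call.
- bot.hand_in(): hands the job in, once; it reports no verdict.
Trained networks look in the newest picture that a camera, given by its name, has taken for a name from the list of things; names that differ only in an ending like _2 or _b are one class to them, and where a whole thing is asked for, a point or a joint stands for the part that bears it (a point fixed in the world has none). Each returns a list of dicts, best first, with "conf" (0 to 1); they miss things now and then, are a little off and sometimes report something else, mostly with a low value. They report only what shows in the picture. A call takes as long as a camera call.
- bot.boxes_of(camera, name): "rect" ([centre column, centre row, width, height] in pixels, round what is visible of it).
- bot.masks_of(camera, name): "mask" (384x512 bool, what is visible of it) and "rect" ([centre column, centre row, width, height] in pixels, round what is visible of it).
The state is a dict: "time": time; "qpos": joint angles; "qd": joint speeds; "joint_efforts": joint torques, N m; "position": TCP position; "tool_rot": TCP orientation; "contact_force": force on the tool from outside, world axes, zero at the start; "wrist_torque": the same for the moment, N m; "width": finger opening in m.
Only numpy, scipy, OpenCV 4.12 (cv2) and the standard library are available. Lean on these libraries where they do the work, as an engineer would, in place of code of your own. Each camera call takes 0.05 s, during which the arm holds its last target. There are 200 camera calls.

### The job

Set the lens edger for a round lens: with the fingertips, push the upright tab on its selector disc around, without pinching it, until it points at the middle of the label plate that bears the single round disc. Then press the round push button on the far side of the selector all the way in and let it come back out. Leave the selector at that label and leave all the loose things lying on the machine and the bench where they are.

Things in the scene. Friction and masses are not known exactly. Their poses are not given: they have to be found in the camera images.
- edger: the lens edger, a fixed white machine. Origin on the bench straight below the selector's axis; x runs from its front (nearest the robot) to its rear, y to its left. Its flat deck, 50 mm above the bench, reaches 155 mm in front of the origin, 135 mm behind, 160 mm to the right and 175 mm to the left; from there on the left stands a chamber block 135 mm wide, 140 mm high.
- pivot (a point): centre of the selector disc, on its vertical axis at the height of its flat top, 64 mm above the bench. The disc is aluminium, 120 mm across and 14 mm thick, and lies flat on the deck; a small hub 28 mm across stands 6 mm above its top.
- selector (a joint): turn of the disc in rad, growing counter-clockwise seen from above; at 0 the tab points to the machine's front (-x), positive values carry it to the machine's right (-y). Stops at +-1.75. Stays where left: friction 0.12 N m (about 2 N at the tab), no spring, no clicks. Labels lie at -1.5, -0.75, 0.75 and 1.5 rad; it starts within +-0.35, pointing at none of them.
- tab_end (a point): top of the outer end of the tab, 85 mm from the disc's axis and 92 mm above the bench. The tab is an upright black block lying along a radius of the disc, from 45 to 85 mm from the axis, 18 mm wide in all, its middle rib standing 28 mm above the disc's top and its two cheeks 24 mm. Its outer end hangs 25 mm beyond the disc's rim.
- aim (a point): the point the tab points at: on the tab's centre line, 118 mm from the disc's axis, the same distance as the middles of the label plates, 53 mm above the bench. It turns with the disc.
- tab_right: the tab's flat cheek on the machine's right when the tab points to the front: 36 mm long, 4 mm thick, 24 mm high; origin in the middle of its underside, 65 mm from the axis and 7 mm beside the tab's centre line, at the height of the disc's top. Pushing on it lowers joint selector. Fingers pressing on both cheeks at once count as pinching.
- tab_left: the opposite cheek, same size, 7 mm to the other side of the tab's centre line. Pushing on it raises joint selector.
- label_round: the wanted label: aluminium plate 44 mm square, 3 mm thick, fixed on the deck, bearing one raised round black disc 30 mm across and 3 mm high. Origin in the middle of the plate's underside, 50 mm above the bench and 118 mm from the selector's axis. The four label plates lie around the front half of the selector, in any order.
- label_bar: label plate of the same size bearing one narrow black bar, 38 by 11 mm. Origin as for label_round. Not wanted.
- label_cross: label plate of the same size bearing a black cross 38 mm across. Origin as for label_round. Not wanted.
- label_dots: label plate of the same size bearing two small round black dots 14 mm across, side by side. Origin as for label_round. Not wanted.
- confirm_top (a point): centre of the top of the round grey push button, 28 mm across, which stands on the deck 95 mm behind the selector's axis (machine +x). It is pressed straight down. When out its top is 72 mm above the bench.
- confirm (a joint): travel of the push button in m: 0 out, 0.006 fully in; a spring returns it; fully in takes about 5 N.
- lens: loose glass lens, 60 mm across, 9 mm thick, lying on the deck about 100 mm to the left of the push button; leave it. Origin in the middle of its underside.
- screw_pot: loose little steel pot, 36 mm across, 30 mm high, on the deck about 100 mm to the right of the push button; leave it. Origin in the middle of its underside.
- spectacles: loose folded brass spectacle frame lying flat on the bench, about 45 by 125 mm and 8 mm high, right of the machine; leave it. Origin in the middle of its underside.
- screwdriver: loose screwdriver, 140 mm long, lying on the bench right of the machine; leave it. Origin on its underside, its x axis along the tool.
- spray: loose white bottle, 48 mm across and 120 mm high, on the bench right of the machine; leave it. Origin in the middle of its underside.
- lens_case: loose black case, 75 by 160 by 45 mm, on the bench left of the machine; leave it. Origin in the middle of its underside.
- mug: loose white mug, 80 mm across and 90 mm high, on the bench left of the machine; leave it. Origin in the middle of its underside.

How it is judged:
On the way, in this order (a step that is already met when the one before it is completed fails the run):
1. the tab points at the round-disc label (horizontal distance between aim and label_round below 0.014 m and value of joint confirm below 0.002 m), for 0.2 s.
2. the push button is pressed in while the tab points there (horizontal distance between aim and label_round below 0.014 m and value of joint confirm above 0.0045 m), for 0.05 s.
At the end, for the whole second after the job is handed in: The tab points at the round-disc label (aim point within 14 mm, about 7 degrees, of the plate's middle), the disc is at rest, the button has been pressed in at least 4.5 mm of its 6 and is out again, and every loose thing is within 15 mm of where it stood (horizontal distance between aim and label_round below 0.014 m and value of joint confirm below 0.0015 m and velocity of joint selector between -0.05 and 0.05 rad/s and distance of each of lens, screw_pot, spectacles, screwdriver, spray, lens_case, mug from where it was at the start of the episode below 0.015 m); the robot touches nothing.
It fails at once if the tab is pinched: fingers press on both its cheeks at once (contact force between the fingers and tab_left above 1 N and contact force between the fingers and tab_right above 1 N).
It fails at once if a loose bystander is shoved, carried or lifted (distance of any of lens, screw_pot, spectacles, screwdriver, spray, lens_case, mug from where it was at the start of the episode above 0.02 m).
It also fails if it takes over 48 s, if anything falls off the work surface, if the arm or the gripper's body presses on something with over 40 N, if the wrist force passes 120 N, or if a joint passes its speed limit or range.

## Working session

There is one attempt and no reset: what is moved stays moved. The work goes in short steps, Python scripts to look and compute and a tool call to move; the robot and the scene stay as the last step left them, time stands still between calls to the robot, and variables do not carry over. Pictures are saved under pics/ and viewed, about 8 in all and at most 12, crops included, and the job is handed in when it is done.

Besides the shell and the picture viewer there is one more tool, called after "Emit:" as a command line: name --argument value ..., lists and objects as JSON in quotes. drive_tool: Moves the arm, as the interface text tells. Its arguments: {"type":"object","properties":{"rows":{"type":"array","items":{"type":"object","properties":{"fingers":{"type":"number"},"dx":{"type":"number"},"dy":{"type":"number"},"dz":{"type":"number"},"wx":{"type":"number"},"wy":{"type":"number"},"wz":{"type":"number"}}}},"newtons":{"type":"number"}},"required":["rows"]}

```bash
mkdir -p pics; ls; cat > h.py <<'E'
import numpy as np,cv2
from bench import bot
def ray(cam,uv,z):
    p=bot.camera_params(cam);K=np.array(p["intrinsics"]);D=np.array(p["D"]);R=cv2.Rodrigues(np.array(p["rvec"],float))[0];t=np.array(p["tvec"],float).ravel()
    n=cv2.undistortPoints(np.array(uv,float).reshape(-1,1,2),K,D).reshape(-1,2)
    d=np.c_[n,np.ones(len(n))]@R; c=-R.T@t
    return c+d*((z-c[2])/d[:,2])[:,None]
def proj(cam,P):
    p=bot.camera_params(cam)
    return cv2.projectPoints(np.array(P,float).reshape(-1,3),np.array(p["rvec"],float),np.array(p["tvec"],float),np.array(p["intrinsics"]),np.array(p["D"]))[0].reshape(-1,2)
E
python3 - <<'E'
from h import *
ims=[bot.get_image(c)[:,:,::-1] for c in("scene","top")]
for c,i in zip(("scene","top"),ims): cv2.imwrite(f"pics/{c}0.png",cv2.resize(i,(768,576)))
for n,z in [("label_round",.056),("label_bar",.056),("label_cross",.056),("label_dots",.056),("confirm_top",.072),("pivot",.064),("tab_end",.092),("tab_left",.09),("lens",.009+.05),("screw_pot",.08)]:
    for c in("top","scene"):
        for b in bot.boxes_of(c,n)[:2]: print(n,c,round(b["conf"],2),np.round(b["rect"]),ray(c,b["rect"][:2],z)[0].round(3))
print(bot.read_state())
E
```

```text
pics
label_round top 0.62 [316. 208.  15.  13.] [ 0.455 -0.116  0.056]
label_round top 0.46 [264. 215.  13.  11.] [0.431 0.036 0.056]
label_round scene 0.5 [260. 194.  12.  10.] [0.441 0.037 0.056]
label_round scene 0.21 [231. 228.   6.  10.] [ 0.618 -0.016  0.056]
label_bar top 0.51 [317. 208.  17.  14.] [ 0.456 -0.12   0.056]
label_bar scene 0.47 [217. 191.  11.  12.] [ 0.47  -0.119  0.056]
label_bar scene 0.39 [123. 213.  21.  30.] [ 0.656 -0.395  0.056]
label_cross top 0.53 [326. 178.  13.  16.] [ 0.543 -0.145  0.056]
label_cross scene 0.65 [203. 206.  12.  10.] [ 0.55  -0.14   0.056]
label_dots top 0.59 [244. 190.  16.  19.] [0.503 0.094 0.056]
label_dots scene 0.5 [272. 212.  13.   8.] [0.513 0.096 0.056]
confirm_top scene 0.72 [263. 195.  14.  11.] [0.455 0.05  0.072]
confirm_top scene 0.64 [234. 229.   8.   6.] [ 0.63  -0.003  0.072]
pivot top 0.89 [256. 186. 177. 112.] [0.515 0.059 0.064]
pivot scene 0.75 [259. 215. 146.  78.] [0.543 0.059 0.064]
pivot scene 0.72 [201. 229.  11.  13.] [ 0.651 -0.108  0.064]
tab_end top 0.85 [286. 186.  41.  51.] [ 0.515 -0.027  0.092]
tab_en
[... 400 characters left out ...]
 [ 0.67  -0.379  0.08 ]
{'time': 1.1, 'qpos': array([ 1.01760963e+00,  1.30408354e-01,  1.48818324e+00, -1.43110897e-05,
        1.52303312e+00, -8.54203765e-02]), 'qd': array([-0.00151948,  0.00019804, -0.00017125,  0.00049072, -0.00057573,
       -0.00053787]), 'joint_efforts': array([ 1.81968466e-03, -5.59746873e+01, -4.92072487e+01,  7.68722571e-02,
        2.26676505e-02,  3.33965022e-05]), 'position': array([0.27053114, 0.5355473 , 0.21863944]), 'tool_rot': array([ 1.75397877e-06,  2.31756366e-01,  9.72773862e-01, -1.74640405e-05]), 'contact_force': array([ 0.28412012, -1.16348607, -0.19389633]), 'wrist_torque': array([0.02683943, 0.03917102, 0.05118434]), 'width': 0.09312774264620537}
```

```bash
python3 - <<'E'
import cv2,numpy as np
a=cv2.imread("pics/top0.png");b=cv2.imread("pics/scene0.png")
# 768/512=1.5
A=cv2.resize(a[195:345,315:525],(800,571),interpolation=3)
cv2.imwrite("pics/topc.png",A)
B=cv2.resize(b[255:375,270:450],(800,533),interpolation=3)
cv2.imwrite("pics/scenec.png",B)
E
```

```text
(no output)
```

View pics/topc.png

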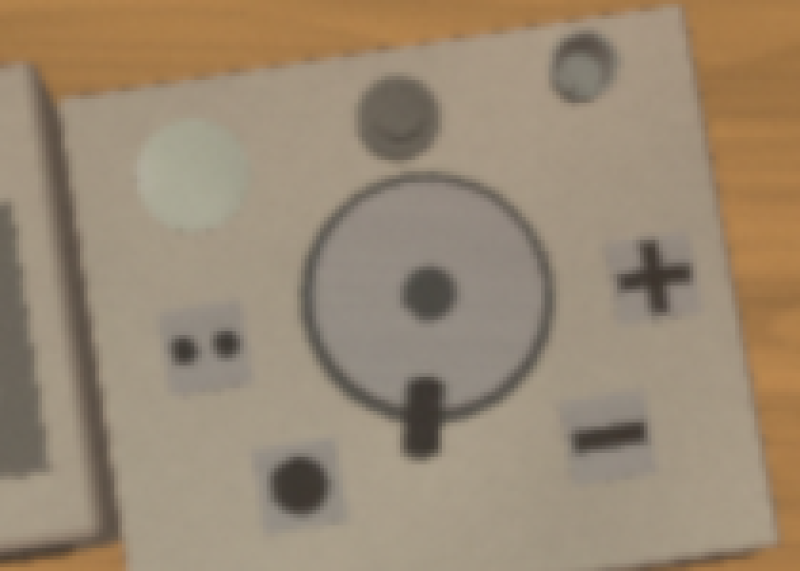

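View pics/top0.png

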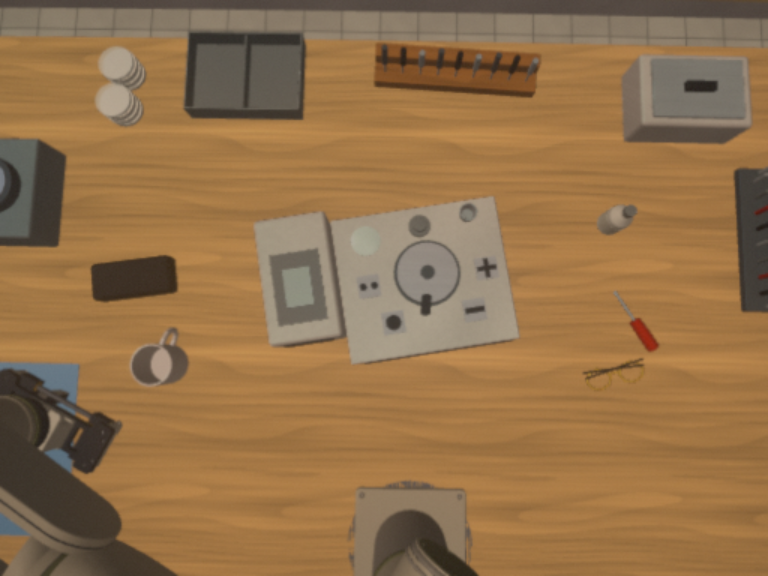

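View pics/scene0.png

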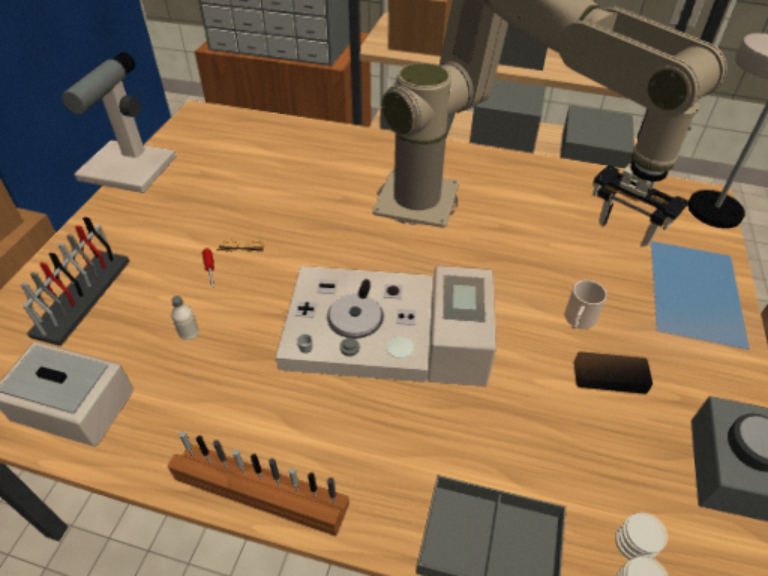

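```bash
cat >> h.py <<'E'
from scipy.optimize import least_squares
def c2u(X,Y): return ((315+(X+.5)/(800/210))/1.5-.5,(195+(Y+.5)/(571/150))/1.5-.5)
def W(pose,p):
    c,s=np.cos(pose[2]),np.sin(pose[2]); p=np.atleast_2d(p)
    return np.c_[pose[0]+c*p[:,0]-s*p[:,1],pose[1]+s*p[:,0]+c*p[:,1],p[:,2]]
def arm(q,r,z): return [-r*np.cos(q),-r*np.sin(q),z]
E
python3 - <<'E'
from h import *
M=[arm(-1.5,.118,.056),arm(-.75,.118,.056),arm(.75,.118,.056),arm(1.5,.118,.056),[0,0,.07],[.095,0,.072]]
px=[c2u(*a) for a in[(205,347),(299,487),(608,436),(655,277),(430,293),(400,112)]]
f=lambda p:(proj("top",W(p,M))-px).ravel()
r=least_squares(f,[.53,-.02,.1],loss='soft_l1');print(r.x,f(r.x).reshape(-1,2).round(2))
P=r.x
print("scene check",proj("scene",W(P,M))*1.5)
# tab: top-face outer/inner ends
for uv,z in[((421,455),.092),((424,378),.092)]:
    w=ray("top",[c2u(*uv)],z)[0][:2]-P[:2];print(w,np.hypot(*w),"q",np.arctan2(w[1],w[0])-P[2]-np.pi)
for n,m in[("pivot",[0,0,.064]),("round",arm(-.75,.118,.05)),("button",[.095,0,.072])]:print(n,W(P,m).round(4))
E
```

```text
[ 0.53158772 -0.02355058  0.17352474] [[-0.07  0.07]
 [ 0.1  -0.22]
 [ 0.26  0.21]
 [-0.05  0.07]
 [-0.14 -0.03]
 [-0.09 -0.09]]
scene check [[406.12272389 314.84180793]
 [392.9663433  289.27251988]
 [326.90963353 284.35993821]
 [305.73082774 307.14184721]
 [355.02578281 309.6941063 ]
 [349.37562544 341.58444637]]
[-0.08429115  0.00451464] 0.08441196252115792 q -0.22703365025195943
[-0.04589757  0.00346319] 0.04602804373828192 q -0.24883672512273325
pivot [[ 0.5316 -0.0236  0.064 ]]
round [[0.4327 0.0408 0.05  ]]
button [[ 0.6252 -0.0071  0.072 ]]
```

```bash
cat >> h.py <<'E'
from scipy.spatial.transform import Rotation as Ro
P=np.array([.5316,-.0236,.1735])
def go(targets):
    """targets: (world xyz, world angle of tool y rad), tool down -> row in cm/deg"""
    s=bot.read_state();w,x,y,z=s["tool_rot"];R=Ro.from_quat([x,y,z,w])
    for p,a in targets:
        Y=np.array([np.cos(a),np.sin(a),0]);Z=np.array([0,0,-1.]);T=Ro.from_matrix(np.c_[np.cross(Y,Z),Y,Z])
        d=R.inv().apply(np.array(p)-s["position"])*100;r=(R.inv()*T).as_rotvec(degrees=True)
        print(dict(zip(("dx","dy","dz"),d.round(2))),dict(zip(("wx","wy","wz"),r.round(1))))
def pusher(q,off,r=.065,z=.072):
    """TCP on machine-right side of tab at angle q; off = distance from tab centre line"""
    c=np.array(arm(q,r,z)); n=np.array([np.sin(q),-np.cos(q),0])  # dir of growing q
    return W(P,c+off*n)[0],P[2]+q
E
python3 - <<'E'
from h import *
a=pusher(-.235,.035,z=.2);print(a)
go([a])
E
```

```text
(array([ 0.46457174, -0.05453885,  0.2       ]), np.float64(-0.0615))
{'dx': np.float64(-43.93), 'dy': np.float64(-43.92), 'dz': np.float64(1.87)} {'wx': np.float64(-0.0), 'wy': np.float64(0.0), 'wz': np.float64(66.7)}
```

Emit:
drive_tool --rows '[{"dx":-5,"dy":-5,"dz":0,"wz":7,"fingers":0},{"dx":-8,"dy":-8,"dz":0,"wz":13,"fingers":0},{"dx":-11,"dy":-11,"dz":0,"wz":19,"fingers":0},{"dx":-14,"dy":-14,"dz":0,"wz":25,"fingers":0},{"dx":-17,"dy":-17,"dz":0,"wz":31,"fingers":0},{"dx":-20,"dy":-20,"dz":0,"wz":37,"fingers":0},{"dx":-23,"dy":-23,"dz":0,"wz":43,"fingers":0},{"dx":-26,"dy":-26,"dz":0,"wz":49,"fingers":0}]'

```text
validation failed for argument at $.ro...
```

```bash
python3 - <<'E'
from h import *
go([pusher(-.235,.035,z=.2)])
E
```

```text
{'dx': np.float64(-43.93), 'dy': np.float64(-43.92), 'dz': np.float64(1.87)} {'wx': np.float64(-0.0), 'wy': np.float64(0.0), 'wz': np.float64(66.7)}
```

Emit:
drive_tool --rows '[{"dx":-2.5,"dy":-2.5,"dz":0.0,"wx":0,"wy":0,"wz":6,"fingers":0},{"dx":-5,"dy":-5,"dz":0,"wx":0,"wy":0,"wz":12,"fingers":0}]'

```text
time: 1.27
position: [0.2921, 0.4683, 0.2179]
tool_rot: [-0.0, 0.333, 0.943, -0.0]
contact_force: [-0.0, -1.0, 0.3]
width: 0.0838
```

Emit:
drive_tool --rows '[{"dx":-3.5,"dy":-2.2,"dz":0,"wx":0,"wy":0,"wz":7,"fingers":0},{"dx":-7,"dy":-4.5,"dz":0,"wx":0,"wy":0,"wz":14,"fingers":0},{"dx":-10.5,"dy":-6.8,"dz":0,"wx":0,"wy":0,"wz":21,"fingers":0},{"dx":-14,"dy":-9,"dz":0,"wx":0,"wy":0,"wz":28,"fingers":0},{"dx":-17.5,"dy":-11.3,"dz":0,"wx":0,"wy":0,"wz":35,"fingers":0},{"dx":-21,"dy":-13.5,"dz":0,"wx":0,"wy":0,"wz":42,"fingers":0},{"dx":-24.5,"dy":-15.8,"dz":0,"wx":0,"wy":0,"wz":48,"fingers":0},{"dx":-28,"dy":-18,"dz":0,"wx":0,"wy":0,"wz":54.6,"fingers":0}]'

```text
time: 1.93
position: [0.3971, 0.1505, 0.2184]
tool_rot: [0.0, 0.73, 0.683, -0.0]
contact_force: [0.6, 1.0, 0.4]
width: 0.0308
```

```bash
python3 - <<'E'
from h import *
go([pusher(-.235,.035,z=.2)])
E
```

```text
{'dx': np.float64(-20.02), 'dy': np.float64(8.09), 'dz': np.float64(1.85)} {'wx': np.float64(0.0), 'wy': np.float64(0.0), 'wz': np.float64(-0.3)}
```

Emit:
drive_tool --rows '[{"dx":-4,"dy":1.6,"dz":0,"wx":0,"wy":0,"wz":0,"fingers":0},{"dx":-7.5,"dy":3,"dz":0,"wx":0,"wy":0,"wz":0,"fingers":0},{"dx":-11,"dy":4.4,"dz":0,"wx":0,"wy":0,"wz":0,"fingers":0},{"dx":-14.5,"dy":5.8,"dz":0.5,"wx":0,"wy":0,"wz":0,"fingers":0},{"dx":-18,"dy":7.3,"dz":1,"wx":0,"wy":0,"wz":0,"fingers":0},{"dx":-20,"dy":8.1,"dz":1.9,"wx":0,"wy":0,"wz":0,"fingers":0},{"dx":-20,"dy":8.1,"dz":1.9,"wx":0,"wy":0,"wz":0,"fingers":0}]'

```text
time: 2.52
position: [0.4647, -0.0582, 0.1979]
tool_rot: [0.0, 0.731, 0.682, -0.001]
contact_force: [-0.3, -0.2, -0.5]
width: 0.0009
```

```bash
python3 - <<'E'
from h import *
go([pusher(-.235,.035,z=.14),pusher(-.235,.035,z=.074)]); print(bot.read_state()["width"])
i=bot.get_image("top")[:,:,::-1];cv2.imwrite("pics/t2.png",cv2.resize(i[120:250,200:370],(785,600),interpolation=3))
E
```

```text
{'dx': np.float64(0.37), 'dy': np.float64(-0.03), 'dz': np.float64(5.79)} {'wx': np.float64(-0.1), 'wy': np.float64(0.1), 'wz': np.float64(-0.5)}
{'dx': np.float64(0.38), 'dy': np.float64(-0.02), 'dz': np.float64(12.39)} {'wx': np.float64(-0.1), 'wy': np.float64(0.1), 'wz': np.float64(-0.5)}
0.0009314526832932285
```

View pics/t2.png

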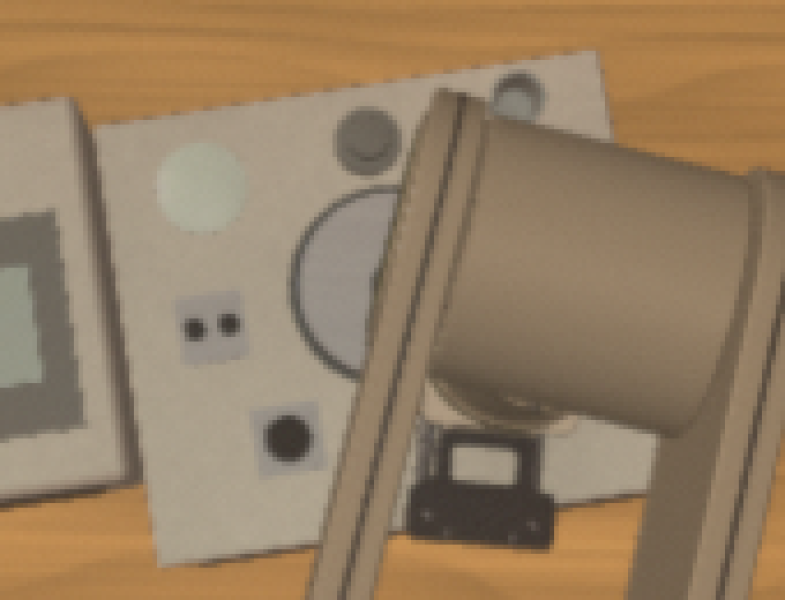

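Picture 4: the arm hides the tab and disc (around 430,300), the round label at (289,438) is clear, loose items untouched. Descending on the tab's right side.

Emit:
drive_tool --rows '[{"dx":0,"dy":0,"dz":4,"wx":0,"wy":0,"wz":0,"fingers":0},{"dx":0,"dy":0,"dz":8,"wx":0,"wy":0,"wz":0,"fingers":0},{"dx":0,"dy":0,"dz":11,"wx":0,"wy":0,"wz":0,"fingers":0},{"dx":0.2,"dy":0,"dz":12.4,"wx":0,"wy":0,"wz":0,"fingers":0},{"dx":0.2,"dy":0,"dz":12.4,"wx":0,"wy":0,"wz":0,"fingers":0}]'

```text
time: 2.98
position: [0.4609, -0.0521, 0.0706]
tool_rot: [-0.004, 0.731, 0.682, -0.002]
contact_force: [-0.8, 0.5, -0.5]
width: 0.0004
```

```bash
python3 - <<'E'
from h import *
go([pusher(q,o,z=.074) for q,o in[(-.235,.024),(-.235,.0165),(-.335,.0165),(-.435,.0165),(-.535,.0165),(-.635,.0165),(-.7,.0165),(-.75,.0165)]]);s=bot.read_state(); print(s["position"],s["contact_force"])
E
```

```text
{'dx': np.float64(0.89), 'dy': np.float64(0.37), 'dz': np.float64(-0.34)} {'wx': np.float64(-0.5), 'wy': np.float64(-0.1), 'wz': np.float64(-0.4)}
{'dx': np.float64(1.64), 'dy': np.float64(0.37), 'dz': np.float64(-0.34)} {'wx': np.float64(-0.5), 'wy': np.float64(-0.1), 'wz': np.float64(-0.4)}
{'dx': np.float64(2.29), 'dy': np.float64(0.23), 'dz': np.float64(-0.34)} {'wx': np.float64(-0.5), 'wy': np.float64(-0.1), 'wz': np.float64(5.3)}
{'dx': np.float64(2.96), 'dy': np.float64(0.16), 'dz': np.float64(-0.33)} {'wx': np.float64(-0.5), 'wy': np.float64(-0.0), 'wz': np.float64(11.1)}
{'dx': np.float64(3.63), 'dy': np.float64(0.16), 'dz': np.float64(-0.33)} {'wx': np.float64(-0.5), 'wy': np.float64(-0.0), 'wz': np.float64(16.8)}
{'dx': np.float64(4.3), 'dy': np.float64(0.22), 'dz': np.float64(-0.33)} {'wx': np.float64(-0.5), 'wy': np.float64(0.0), 'wz': np.float64(22.5)}
{'dx': np.float64(4.73), 'dy': np.float64(0.3), 'dz': np.float64(-0.33)} {'wx': np.float64(-0.5), 'wy': np.float64(0.0), 'wz': np.float64(26.2)}
{'dx': np.float64(5.05), 'dy': np.float64(0.37), 'dz': np.float64(-0.33)} {'wx': np.float64(-0.5), 'wy': np.float64(0.1), 'wz': np.float64(29.1)}
[ 0.460884   -0.05213275  0.07063124] [-0.76886553  0.469661   -0.48875026]
```

Emit:
drive_tool --rows '[{"dx":0.9,"dy":0.4,"dz":-0.3,"wx":0,"wy":0,"wz":0,"fingers":0},{"dx":1.6,"dy":0.4,"dz":-0.3,"wx":0,"wy":0,"wz":0,"fingers":0},{"dx":2.0,"dy":0.3,"dz":-0.3,"wx":0,"wy":0,"wz":3,"fingers":0},{"dx":2.3,"dy":0.2,"dz":-0.3,"wx":0,"wy":0,"wz":5.5,"fingers":0},{"dx":2.7,"dy":0.2,"dz":-0.3,"wx":0,"wy":0,"wz":8.5,"fingers":0},{"dx":3.0,"dy":0.2,"dz":-0.3,"wx":0,"wy":0,"wz":11,"fingers":0},{"dx":3.6,"dy":0.2,"dz":-0.3,"wx":0,"wy":0,"wz":17,"fingers":0},{"dx":3.6,"dy":0.2,"dz":-0.3,"wx":0,"wy":0,"wz":17,"fingers":0}]'

```text
time: 3.65
position: [0.4668, -0.0152, 0.0758]
tool_rot: [-0.002, 0.825, 0.565, -0.002]
contact_force: [-0.9, -0.6, 1.1]
width: 0.0004
```

```bash
python3 - <<'E'
from h import *
go([pusher(q,o,z=.074) for q,o in[(-.535,.0165),(-.6,.0165),(-.65,.0165),(-.7,.0165),(-.75,.0165)]]);s=bot.read_state(); print(s["position"],s["contact_force"])
i=bot.get_image("top")[:,:,::-1];j=bot.get_image("scene")[:,:,::-1]
cv2.imwrite("pics/t3.png",np.hstack([cv2.resize(i[130:250,220:340],(400,400),interpolation=3),cv2.resize(j[160:280,180:300],(400,400),interpolation=3)]))
E
```

```text
{'dx': np.float64(-0.15), 'dy': np.float64(-0.14), 'dz': np.float64(0.18)} {'wx': np.float64(-0.3), 'wy': np.float64(0.0), 'wz': np.float64(-0.4)}
{'dx': np.float64(0.28), 'dy': np.float64(-0.23), 'dz': np.float64(0.18)} {'wx': np.float64(-0.3), 'wy': np.float64(0.0), 'wz': np.float64(3.3)}
{'dx': np.float64(0.61), 'dy': np.float64(-0.29), 'dz': np.float64(0.18)} {'wx': np.float64(-0.3), 'wy': np.float64(0.0), 'wz': np.float64(6.1)}
{'dx': np.float64(0.94), 'dy': np.float64(-0.33), 'dz': np.float64(0.18)} {'wx': np.float64(-0.3), 'wy': np.float64(0.1), 'wz': np.float64(9.0)}
{'dx': np.float64(1.28), 'dy': np.float64(-0.35), 'dz': np.float64(0.18)} {'wx': np.float64(-0.3), 'wy': np.float64(0.1), 'wz': np.float64(11.9)}
[ 0.46677038 -0.01518418  0.07577496] [-0.90338771 -0.60072093  1.12888733]
```

View pics/t3.png

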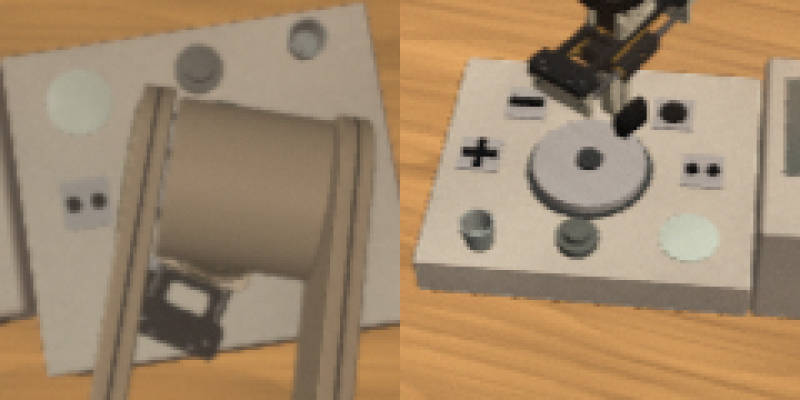

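Picture 5: in the scene view (right half) the tab (≈630,115) has swung toward the round label (≈672,112) with the fingers on its right side. I'll measure its angle by fitting the tab's silhouette.

```bash
cat >> h.py <<'E'
def hull(cam,q,S):
    e=np.array([-np.cos(q),-np.sin(q)]);n=np.array([e[1],-e[0]])
    m=np.zeros((384*S,512*S),np.uint8)
    for h,ws,r0,r1 in((.092,.005,.045,.085),(.088,.009,.047,.083)):
        B=[[*(r*e+w*n),z] for r in(r0,r1) for w in(-ws,ws) for z in(.064,h)]
        u=(proj(cam,W(P,B))+.5)*S-.5
        cv2.fillConvexPoly(m,cv2.convexHull(u.round().astype(np.int32)),1)
    return m
def fitq(cam,img,lo=-1.1,hi=-.1,S=6):
    g=cv2.resize(img.max(2),None,fx=S,fy=S,interpolation=cv2.INTER_CUBIC)
    best=[]
    for q in np.arange(lo,hi,.01):
        m=hull(cam,q,S);ring=cv2.dilate(m,np.ones((13,13)))-m
        best.append((g[ring>0].mean()-g[m>0].mean(),round(q,2)))
    best.sort(reverse=True);return best[:4]
E
python3 - <<'E'
from h import *
i=cv2.imread("pics/scene0.png");i=cv2.resize(i,(512,384),interpolation=cv2.INTER_AREA)
print(fitq("scene",i,-.8,.3))
i=cv2.imread("pics/top0.png");i=cv2.resize(i,(512,384),interpolation=cv2.INTER_AREA)
print(fitq("top",i,-.8,.3))
print(fitq("scene",bot.get_image("scene")))
E
```

```text
[(np.float64(113.18631320621228), np.float64(-0.2)), (np.float64(112.76795700253857), np.float64(-0.21)), (np.float64(112.17650096310959), np.float64(-0.19)), (np.float64(110.7943021405472), np.float64(-0.22))]
[(np.float64(57.8717753941704), np.float64(-0.22)), (np.float64(57.665238157106316), np.float64(-0.23)), (np.float64(57.38363735905321), np.float64(-0.21)), (np.float64(56.66829531413363), np.float64(-0.24))]
[(np.float64(122.68594828528691), np.float64(-0.59)), (np.float64(122.24102724574794), np.float64(-0.6)), (np.float64(121.42699713765288), np.float64(-0.61)), (np.float64(120.67127612561804), np.float64(-0.58))]
```

Emit:
drive_tool --rows '[{"dx":0.25,"dy":-0.05,"dz":0.1,"wx":0,"wy":0,"wz":2,"fingers":0},{"dx":0.5,"dy":-0.1,"dz":0.1,"wx":0,"wy":0,"wz":4,"fingers":0},{"dx":0.7,"dy":-0.1,"dz":0.1,"wx":0,"wy":0,"wz":6,"fingers":0},{"dx":0.9,"dy":-0.15,"dz":0.1,"wx":0,"wy":0,"wz":8,"fingers":0},{"dx":0.9,"dy":-0.15,"dz":0.1,"wx":0,"wy":0,"wz":8,"fingers":0}]'

```text
time: 4.22
position: [0.4689, -0.007, 0.0749]
tool_rot: [-0.002, 0.86, 0.51, -0.002]
contact_force: [-0.5, -1.8, 1.0]
width: 0.0005
```

```bash
python3 - <<'E'
from h import *
s=bot.read_state(); print(s["position"],s["contact_force"])
print(fitq("scene",bot.get_image("scene")))
go([pusher(-.75,.0165,z=.074),pusher(-.75,.05,z=.074)])
E
```

```text
[ 0.46887274 -0.00701342  0.07485556] [-0.52707003 -1.81128042  0.97351875]
[(np.float64(117.65495551198914), np.float64(-0.73)), (np.float64(116.21133169661879), np.float64(-0.74)), (np.float64(115.77501746189556), np.float64(-0.72)), (np.float64(115.01093956891077), np.float64(-0.71))]
{'dx': np.float64(0.41), 'dy': np.float64(-0.3), 'dz': np.float64(0.08)} {'wx': np.float64(-0.3), 'wy': np.float64(0.1), 'wz': np.float64(4.5)}
{'dx': np.float64(-2.93), 'dy': np.float64(-0.57), 'dz': np.float64(0.08)} {'wx': np.float64(-0.3), 'wy': np.float64(0.1), 'wz': np.float64(4.5)}
```

Emit:
drive_tool --rows '[{"dx":-1.5,"dy":0,"dz":0,"wx":0,"wy":0,"wz":0,"fingers":0},{"dx":-3,"dy":0,"dz":0,"wx":0,"wy":0,"wz":0,"fingers":0},{"dx":-3,"dy":0,"dz":-3,"wx":0,"wy":0,"wz":0,"fingers":0},{"dx":-3,"dy":0,"dz":-6,"wx":0,"wy":0,"wz":0,"fingers":0},{"dx":-3,"dy":0,"dz":-9,"wx":0,"wy":0,"wz":0,"fingers":0},{"dx":-3,"dy":0,"dz":-9,"wx":0,"wy":0,"wz":0,"fingers":0}]'

```text
time: 4.77
position: [0.4588, -0.0343, 0.1719]
tool_rot: [0.001, 0.859, 0.512, 0.002]
contact_force: [0.3, 0.1, 1.2]
width: 0.0006
```

```bash
python3 - <<'E'
from h import *
s=bot.read_state(); print(s["position"],s["contact_force"])
i=bot.get_image("scene");print(fitq("scene",i))
cv2.imwrite("pics/s4.png",cv2.resize(i[160:280,180:300,::-1],(600,600),interpolation=3))
b=W(P,[.095,0,.072])[0]
go([((*b[:2],z),np.arctan2(.49,.88)*-1) for z in(.16,.12,.075,.066,.063)])
E
```

```text
[ 0.45879854 -0.03428714  0.17192737] [0.26043382 0.06140727 1.19089554]
[(np.float64(128.87489971346704), np.float64(-0.73)), (np.float64(127.3757057639774), np.float64(-0.74)), (np.float64(126.8592263290324), np.float64(-0.72)), (np.float64(125.83035309410805), np.float64(-0.71))]
{'dx': np.float64(10.32), 'dy': np.float64(13.44), 'dz': np.float64(0.97)} {'wx': np.float64(0.2), 'wy': np.float64(-0.1), 'wz': np.float64(0.7)}
{'dx': np.float64(10.31), 'dy': np.float64(13.43), 'dz': np.float64(4.97)} {'wx': np.float64(0.2), 'wy': np.float64(-0.1), 'wz': np.float64(0.7)}
{'dx': np.float64(10.31), 'dy': np.float64(13.41), 'dz': np.float64(9.47)} {'wx': np.float64(0.2), 'wy': np.float64(-0.1), 'wz': np.float64(0.7)}
{'dx': np.float64(10.3), 'dy': np.float64(13.41), 'dz': np.float64(10.37)} {'wx': np.float64(0.2), 'wy': np.float64(-0.1), 'wz': np.float64(0.7)}
{'dx': np.float64(10.3), 'dy': np.float64(13.41), 'dz': np.float64(10.67)} {'wx': np.float64(0.2), 'wy': np.float64(-0.1), 'wz': np.float64(0.7)}
```

View pics/s4.png

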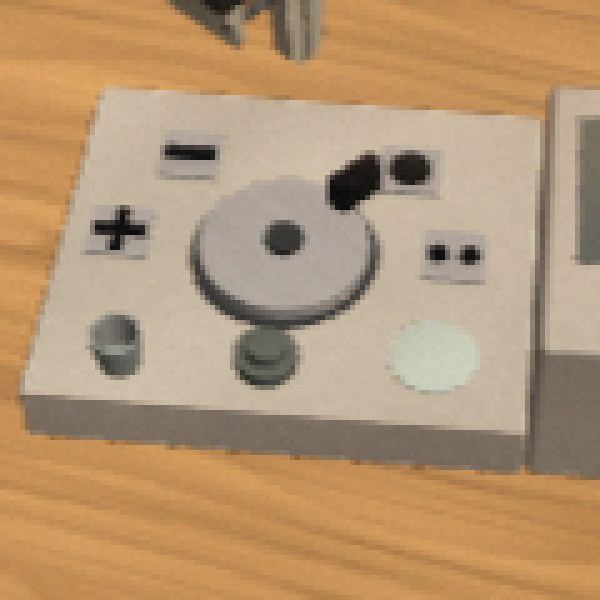

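Picture 6: tab (355,180) points at the round label (410,168), fit −0.73; button at (265,355) is out. Moving above the button.

Emit:
drive_tool --rows '[{"dx":2.5,"dy":3,"dz":0,"wx":0,"wy":0,"wz":0,"fingers":0},{"dx":5,"dy":6,"dz":0,"wx":0,"wy":0,"wz":0,"fingers":0},{"dx":7.5,"dy":9.5,"dz":0,"wx":0,"wy":0,"wz":0,"fingers":0},{"dx":10.3,"dy":13.4,"dz":1,"wx":0,"wy":0,"wz":0,"fingers":0},{"dx":10.3,"dy":13.4,"dz":5,"wx":0,"wy":0,"wz":0,"fingers":0},{"dx":10.3,"dy":13.4,"dz":8.2,"wx":0,"wy":0,"wz":0,"fingers":0},{"dx":10.3,"dy":13.4,"dz":8.2,"wx":0,"wy":0,"wz":0,"fingers":0}]'

```text
time: 5.4
position: [0.6194, -0.0063, 0.0776]
tool_rot: [-0.004, 0.858, 0.513, -0.004]
contact_force: [-1.8, -0.5, -2.1]
width: 0.0006
```

```bash
python3 - <<'E'
from h import *
s=bot.read_state(); print(s["position"],s["contact_force"])
b=W(P,[.095,0,.072])[0]
go([((*b[:2],z),np.arctan2(.49,.88)*-1) for z in(.072,.066)])
E
```

```text
[ 0.61942327 -0.0063496   0.07761197] [-1.84524119 -0.51922131 -2.13502125]
{'dx': np.float64(0.2), 'dy': np.float64(0.55), 'dz': np.float64(0.55)} {'wx': np.float64(-0.6), 'wy': np.float64(0.2), 'wz': np.float64(0.8)}
{'dx': np.float64(0.2), 'dy': np.float64(0.56), 'dz': np.float64(1.15)} {'wx': np.float64(-0.6), 'wy': np.float64(0.2), 'wz': np.float64(0.8)}
```

Emit:
drive_tool --rows '[{"dx":0.2,"dy":0.5,"dz":0.2,"wx":0,"wy":0,"wz":0,"fingers":0},{"dx":0.2,"dy":0.5,"dz":0.5,"wx":0,"wy":0,"wz":0,"fingers":0},{"dx":0.2,"dy":0.5,"dz":0.8,"wx":0,"wy":0,"wz":0,"fingers":0},{"dx":0.2,"dy":0.5,"dz":1.0,"wx":0,"wy":0,"wz":0,"fingers":0},{"dx":0.2,"dy":0.5,"dz":1.1,"wx":0,"wy":0,"wz":0,"fingers":0},{"dx":0.2,"dy":0.5,"dz":1.1,"wx":0,"wy":0,"wz":0,"fingers":0}]'

```text
time: 5.9
position: [0.6249, -0.007, 0.0678]
tool_rot: [-0.003, 0.858, 0.513, -0.004]
contact_force: [-2.7, 1.6, 4.2]
width: 0.0007
```

Emit:
drive_tool --rows '[{"dx":0,"dy":0,"dz":0.15,"wx":0,"wy":0,"wz":0,"fingers":0},{"dx":0,"dy":0,"dz":0.3,"wx":0,"wy":0,"wz":0,"fingers":0},{"dx":0,"dy":0,"dz":0.3,"wx":0,"wy":0,"wz":0,"fingers":0},{"dx":0,"dy":0,"dz":0.3,"wx":0,"wy":0,"wz":0,"fingers":0}]'

```text
time: 6.23
position: [0.6255, -0.007, 0.0663]
tool_rot: [-0.003, 0.858, 0.513, -0.003]
contact_force: [-5.9, 0.4, 9.9]
width: 0.0004
```

Emit:
drive_tool --rows '[{"dx":0,"dy":0,"dz":0.2,"wx":0,"wy":0,"wz":0,"fingers":0},{"dx":0,"dy":0,"dz":0.3,"wx":0,"wy":0,"wz":0,"fingers":0},{"dx":0,"dy":0,"dz":0.3,"wx":0,"wy":0,"wz":0,"fingers":0}]'

```text
time: 6.48
position: [0.6256, -0.007, 0.066]
tool_rot: [-0.003, 0.858, 0.513, -0.003]
contact_force: [-12.9, 0.9, 20.5]
width: 0.0003
```

The button has bottomed: z stays at 0.066 while the force rises to 20 N. Lifting off now.

Emit:
drive_tool --rows '[{"dx":0,"dy":0,"dz":-1,"wx":0,"wy":0,"wz":0,"fingers":0},{"dx":0,"dy":0,"dz":-4,"wx":0,"wy":0,"wz":0,"fingers":0},{"dx":0,"dy":0,"dz":-8,"wx":0,"wy":0,"wz":0,"fingers":0},{"dx":0,"dy":0,"dz":-12,"wx":0,"wy":0,"wz":0,"fingers":0},{"dx":0,"dy":0,"dz":-15,"wx":0,"wy":0,"wz":0,"fingers":0},{"dx":0,"dy":0,"dz":-15,"wx":0,"wy":0,"wz":0,"fingers":0},{"dx":0,"dy":0,"dz":-15,"wx":0,"wy":0,"wz":0,"fingers":0}]'

```text
time: 7.07
position: [0.6288, -0.0075, 0.2194]
tool_rot: [-0.001, 0.858, 0.513, -0.0]
contact_force: [0.7, 0.4, -1.0]
width: 0.0009
```

```bash
python3 - <<'E'
from h import *
s=bot.read_state(); print(s["position"],s["contact_force"],np.abs(s["qd"]).max())
i=bot.get_image("scene");print(fitq("scene",i))
cv2.imwrite("pics/s5.png",cv2.resize(i[120:300,100:340,::-1],(800,600),interpolation=3))
E
```

```text
[ 0.62884203 -0.00753249  0.21943318] [ 0.67043884  0.36521356 -1.04018021] 0.07075755021891277
[(np.float64(130.87381993666114), np.float64(-0.73)), (np.float64(129.4683711984968), np.float64(-0.74)), (np.float64(128.7903949056082), np.float64(-0.72)), (np.float64(127.62459294416396), np.float64(-0.71))]
```

View pics/s5.png

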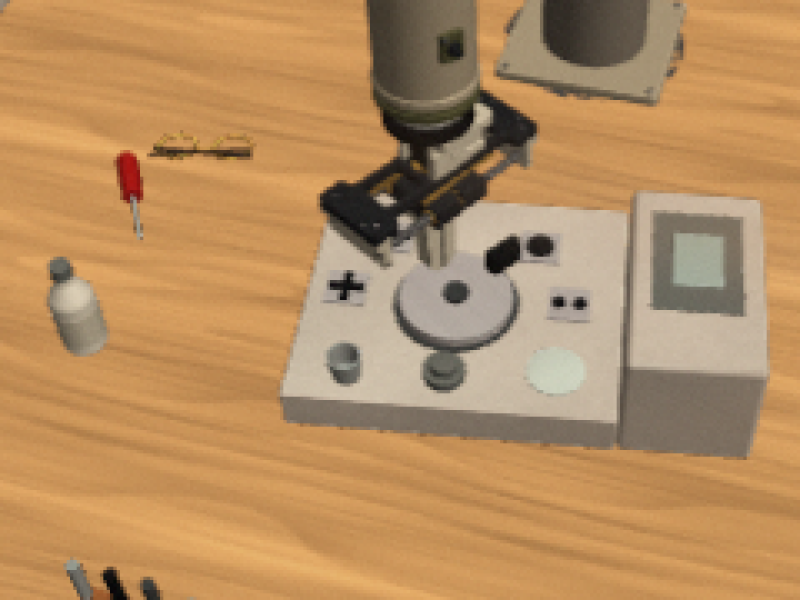

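Picture 7: the tab (503,253) points at the round label (540,247), the button (445,368) is out, and the pot, lens, bottle, screwdriver and spectacles are where they were. The arm is clear.

```bash
python3 -c "
from bench import bot
print(bot.hand_in())"
```

```text
the job is handed in; nothing more can be done
None
```

The selector now points at the round-disc label, the button was pressed fully in and came back out, and the job is handed in (about 7 s of the 48 s used). No verdict was reported.

- **Selector:** I pushed the tab from about -0.22 to about -0.73 rad with the closed fingertips on its right cheek only. The label is at -0.75 rad, so the aim point is about 2–3 mm off its middle (the limit is 14 mm). The last camera fit, after the button press, still read -0.73 rad. At the start, the scene and top camera fits disagreed by about 0.02 rad, well inside the tolerance.
- **Button:** it hit bottom at a fingertip height of 0.066 m, where the force rose to about 20 N without further travel. The last picture shows it out again.
- **Loose things:** the lens, screw pot, spectacles, screwdriver and spray bottle look unmoved in the last picture. The mug and lens case were out of that crop and I did not check them again. The fingers crossed that side of the bench at about 0.22 m, well above both.
- **Arm:** it ended clear of everything, with the fingertips about 0.22 m above the bench.

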